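Fit the hand rest to the stopped decorating wheel

TASK

Stop the decorating wheel by pressing the mushroom stop on its console until it stays down by itself. Draw the wooden hand rest out of its plywood cover by the narrow end, lay it down on the bench clear of the cover and let go, then take it nearer its wide cork end and slide the narrow end under the steel roof beside the wheel until it is fully home against the end stop. With the rest home, turn both clamp knobs on the roof clockwise to their end stops, and only after that twist the mushroom stop clockwise so that it pops up again; do not disturb the ware and jars standing about.

Things in the scene. Friction and masses are not known exactly. Their poses are not given: they have to be found in the camera images.
- machine: Decorating wheel and keeper, one fixed casting. Origin on the bench under the wheel's axis; z up. Wheel disc 180 mm across, its top 55 mm above the bench. The keeper stands on the +y side: two grey posts, y 102 to 168 mm, with a slot 52 mm wide between them (x -26 to 26), carry a steel roof x -85 to 85 mm, y 101 to 169 mm, underside z = 130 mm, top z = 142 mm.
- keeper_stop (a point): Point on the end stop's face, mid-slot, at the bed's height: (0, 165, 100) mm in the machine's frame, axes as the machine's. When the rest is home, rest_tip lies here and the rest points along the machine's +y.
- keeper_mouth (a point): Middle of the slot's open mouth at the bed's height: (0, 101, 100) mm in the machine's frame. The bed that carries the rest is a steel bar 24 mm wide (x -12 to 12), 12 mm thick, top z = 100 mm, from the stop out over the wheel to y = 30 mm; the rest overhangs it by 8 mm each side. The rest slides in along +y between bed and roof (30 mm high) to the stop.
- clamp_near (a joint): Turn of the clamp knob at machine (-55, 135) mm, nearer the robot, rad. Starts loose at 0 to 0.2, grows clockwise seen from above, end stop at 1.0; stiff (0.06 N m), stays where left. Its black bar grip is 62 mm long, 14 mm wide, from z = 152 to 186 mm above the bench, on a round foot 44 mm across on the roof; at 0 the bar lies along the machine's x.
- clamp_near_grip (a point): On the near clamp's axis, 28 mm above its foot (171 mm above the bench; the bar's top is 15 mm above this point); x axis along the bar.
- clamp_far (a joint): The same for the clamp knob at machine (+55, 135) mm (the one farther from the robot).
- clamp_far_grip (a point): The same point on the far clamp; x axis along the bar.
- console: Fixed grey control box, 120 x 110 mm, 55 mm high, origin under its centre. The mushroom stop stands on its middle. It and the rack may be on either side of the machine.
- stop_top (a point): Centre of the top of the mushroom stop's round black cap (z up), 121 mm above the bench when up, 109 mm when latched down. Cap 54 mm across, its straight rim 6 to 24 mm below this point, underside 28 mm below; under it a steel stem 24 mm across; the console's collar is 58 mm below this point when up, 46 mm when down.
- stop_push (a joint): How far the mushroom is pressed, m: 0 up, 0.0135 fully down. The spring needs about 2 N at first and 3.5 N at the bottom, then a hard stop; press slowly, 25 mm/s or less. Pressed past 13 mm it latches and, let go, stays at 12 mm by itself; pressed less it springs back up.
- stop_knob (a joint): Twist of the mushroom cap, rad, clockwise from above, 0 at rest, stop at 0.75; a light spring turns it back. When latched, twisting it clockwise (0.05 N m) to the stop unlatches it; it then springs up when let go (a firm grip may hold it down until released).
- rack: Fixed plywood cover on the bench for the hand rest: an upside-down channel 116 mm long (x), 92 mm wide, 42 mm high, 80 mm wide and 36 mm high inside, open at both ends. Origin under its centre; the rest sticks out of its -x end.
- handrest: Wooden hand rest, a loose flat bar 200 mm long, 24 mm thick, 0.16 kg. Origin at the centre of its underside, x axis along it towards the narrow end. Narrow bar 40 mm wide from x = -50 to +100 mm; wide cork end 64 mm wide from x = -100 to -50 mm, too wide for the keeper's slot. It starts lying on the bench with about 85 mm of its narrow end sticking out of the rack.
- rest_tip (a point): Middle of the narrow end's lower edge: x = +100 mm, on the underside of the hand rest.
- rest_pad (a point): Middle of the wide end's lower edge: x = -100 mm, on the underside of the hand rest.
- plate: Bystander: white bisque plate 140 mm across, 16 mm high, loose on the wheel disc. Origin under its centre.
- jar_front: Bystander: green glass jar, 56 mm across, 70 mm high, between robot and machine. Origin under its centre.
- jar_mid: Bystander: amber jar, 54 mm across, 65 mm high, between robot and machine. Origin under its centre.
- jar_back: Bystander: blue jar, 60 mm across, 85 mm high, behind the wheel. Origin under its centre.
- bowl: Bystander: white bowl 100 mm across, 45 mm high, behind the machine. Origin under its centre.
- brush_pot: Bystander: white pot of brushes, 72 mm across, 175 mm high with brushes, behind the machine. Origin under its centre.
- block: Bystander: grey pumice block 50 x 90 x 35 mm between robot and machine, amid the two jars. Origin under its centre.
Things that resemble listed ones, but are neither listed nor needed, are in the scene too. Of the things that look like the handrest, the larger one is meant.

How it is judged:
On the way, in this order (a step that is already met when the one before it is completed fails the run):
1. the mushroom stop is down and stays down with the robot off the console (value of joint stop_push above 0.01 m and contact force between anything else and console below 0.2 N), for 0.2 s.
2. the hand rest lies flat on the bench wholly clear of the cover, let go ((x of rest_pad in the frame of rack below -0.058 m or y of rest_pad in the frame of rack above 0.09 m or y of rest_pad in the frame of rack below -0.09 m) and height (world z) of each of rest_tip, rest_pad below 0.006 m and contact force between the fingers and handrest below 0.2 N), for 0.2 s.
3. the hand rest is home in the keeper on its bed and let go, both clamps still loose and the stop still down (y of rest_tip in the frame of keeper_stop above -0.008 m and z of rest_tip in the frame of keeper_stop between -0.006 and 0.012 m and angle between the x axis of handrest and the y axis of machine, either way round below 0.15 rad and x of rest_tip in the frame of keeper_stop between -0.015 and 0.015 m and contact force between the fingers and handrest below 0.2 N and value of joint each of clamp_near, clamp_far below 0.5 rad and value of joint stop_push above 0.01 m), for 0.2 s.
4. both clamp knobs are turned to their end stops, the rest still home and the stop still down (value of joint each of clamp_near, clamp_far above 0.92 rad and y of rest_tip in the frame of keeper_stop above -0.008 m and z of rest_tip in the frame of keeper_stop between -0.006 and 0.012 m and angle between the x axis of handrest and the y axis of machine, either way round below 0.15 rad and x of rest_tip in the frame of keeper_stop between -0.015 and 0.015 m and value of joint stop_push above 0.01 m), for 0.2 s.
5. the stop is up again (value of joint stop_push below 0.002 m), for 0.2 s.
At the end, for the whole second after the job is handed in: The hand rest lies at rest on the keeper's bed, narrow end within 8 mm of the end stop, within 0.15 rad of the slot's direction; both clamps are turned past 0.92 rad (stop at 1.0); the mushroom stop is up (within 2 mm) (y of rest_tip in the frame of keeper_stop above -0.008 m and z of rest_tip in the frame of keeper_stop between -0.006 and 0.012 m and angle between the x axis of handrest and the y axis of machine, either way round below 0.15 rad and x of rest_tip in the frame of keeper_stop between -0.015 and 0.015 m and value of joint each of clamp_near, clamp_far above 0.92 rad and value of joint stop_push below 0.002 m and linear speed of handrest below 0.02 m/s); the robot touches nothing.
It fails at once if a bystander is pushed more than 30 mm or tipped over (distance of any of plate, jar_front, jar_mid, jar_back, bowl, brush_pot, block from where it was at the start of the episode above 0.03 m or angle between any of plate, jar_front, jar_mid, jar_back, bowl, brush_pot, block's own z axis and vertical above 0.5 rad).
It also fails if it takes over 72 s, if anything falls off the work surface, if the arm or the gripper's body presses on something with over 40 N, if the wrist force passes 120 N, or if a joint passes its speed limit or range.

ROBOT

A 7-joint arm with a two-finger parallel gripper is mounted at the origin on the work surface. World frame = base frame: x ahead of the robot, y to its left, z up, the work surface at z = 0. Lengths are in m, angles in rad, forces in N, time in s.
With the tool pointing down it reaches from about 0.35 to 0.9 m from the base axis. Payload 19.9 kg.
Tool frame: the origin (TCP) lies midway between the tips of the shut fingers; the grasp point (between the pads) lies 19 mm behind it (robot.grasp_offset is the distance from the TCP to the grasp point, in m); z points along the fingers, y is the line along which they close (so a half turn about z gives the same grasp; the last joint's range is limited). The gripper opens to 85 mm and grips with 20 to 120 N. Pads are 22 mm wide; open, the fingers measure 114 mm over their backs; the gripper's body (76 mm by 85 mm) begins 54 mm behind the grasp point. The pads swing forward as they close: fully open they stand 13 mm farther back than shut.
Start: joints at [1.196, 0.417, -0.01, 1.614, 0.005, 1.111, -0.053], TCP at [0.204, -0.591, 0.231] pointing down, gripper open.
Joint ranges: [-2.81, 2.81], [-0.39, 2.02], [-1.27, 1.25], [0.06, 2.57], [-1.19, 4.33], [0.19, 2], [-2.82, 2.82]. Speed limits (rad/s): [1.89, 1.89, 2.39, 2.39, 3.01, 3.01, 3.01].

INTERFACE

Orientations are given as [roll, pitch, yaw] about the fixed x, y, z axes, in that order (R = Rz(yaw) Ry(pitch) Rx(roll)).
In Python, from station import telemetry, viewer, job, boxes_of, cut_out, robot gives the robot as it stands. The module is installed in compiled form; this text tells all that it offers.
- The arm moves only by the tool apply_moves, never from a script. Its argument "deltas" is a list of rows, each a list of 5 numbers: the finger opening in cm, from 0 to 8.54, then the shift along the tool's x, y, z in cm, then the turn about the tool's z in degrees. In form: [[claw, tx, ty, tz, twist], ...]. A call has 1 to 12 rows; each row is the pose to reach, as a shift and turn from the pose commanded when the call began, along the tool's axes at that moment; what a row does not reach only later rows make up. A row lasts 1/8 s, in which the tool goes at most 62.5 mm and 10.7 degrees, less where a joint would pass 70% of its speed; a pose out of reach is approached as far as the arm can. A call with a gripper value outside its range is refused whole. The fingers move at their own pace and stop on an object; "force" is the grip in N (left out, the last holds). Time passes only in rows, so rows that repeat a pose let the fingers close. It gives the time, the measured TCP pose, the force, the opening and the grip force at its end, in the units of the state.
- telemetry.get_obs(): the state, without advancing time (a new reading comes with each control period).
- viewer.capture(name): name is "scene" or "top" or "wrist"; returns a dict with "pixels" (400x640x3 uint8, blue, green, red), "z_map" (400x640 float32, m along the optical axis (not along the pixel's ray), 0 where there is no reading), "fx", "fy", "cx", "cy" (pixels), "extrinsics" (4x4, takes a point from camera to world coordinates). Camera axes: x right, y down, z forward; pixel columns grow to the right and rows downward; lengths in m; the calibration is good to about 2 mm. A picture is of the moment at which its call begins.
- job.finish_job(): hands the job in; it is judged then, once.
Trained networks look in a picture, given as the dict that the camera call returned (one of the last four; its "shot" number tells which), for a name from the list of things; names that differ only in an ending like _2 or _b are one class to them, and where a whole thing is asked for, a point or a joint stands for the part that bears it (a point fixed in the world has none). Each returns a list of dicts, best first, with "confidence" (0 to 1); they miss things now and then, are a little off and sometimes report something else, mostly with a low value. They report only what shows in the picture. A call takes as long as a camera call. They do not tell look-alikes from the thing itself.
- boxes_of(target, picture): "extent" ([left, top, width, height] in pixels, round what is visible of it).
- cut_out(target, picture): "pixels" (400x640 bool, what is visible of it) and "extent" ([left, top, width, height] in pixels, round what is visible of it).
The state is a dict: "t": time; "q": joint angles; "dq": joint speeds; "effort": joint torques, N m; "tool_pos": TCP position; "tcp_rot": TCP orientation; "contact_force": force on the tool from outside, world axes, zero at the start; "ft_torque": the same for the moment, N m; "opening": opening from 0.0 (shut) to 1.0 (fully open); "grip_force": force on a finger pad.
Only numpy, scipy, OpenCV 4.12 (cv2) and the standard library are available. Lean on these libraries where they do the work, as an engineer would, in place of code of your own. Each camera call takes 0.05 s, during which the arm holds its last target. There are 200 camera calls.

## Working session

There is one attempt and no reset: what is moved stays moved. The work goes in short steps, Python scripts to look and compute and a tool call to move; the robot and the scene stay as the last step left them, time stands still between calls to the robot, and variables do not carry over. Pictures are saved under pics/ and viewed, at most 10 in all, crops included, and the job is handed in when it is done.

Besides the shell and the picture viewer there is one more tool, called after ">>>" as a command line: name --pt "numbers of a row" for each row, then --argument value for the rest. apply_moves: Moves the arm, as the interface text tells. Its arguments: {"type":"object","properties":{"deltas":{"type":"array","items":{"type":"array","items":{"type":"number"}}},"force":{"type":"number"}},"required":["deltas"]}

```bash
mkdir -p pics
cat > h.py <<'E'
import numpy as np, cv2
from station import telemetry, viewer, job, boxes_of, cut_out, robot
def pts(p,mask=None):
    z=p["z_map"]; v,u=np.indices(z.shape)
    P=np.stack([(u-p["cx"])/p["fx"]*z,(v-p["cy"])/p["fy"]*z,z],-1)
    E=np.array(p["extrinsics"]); W=P@E[:3,:3].T+E[:3,3]
    W[z<=0]=np.nan
    return W
E
python3 - <<'E'
from h import *
a=viewer.capture("scene");b=viewer.capture("top")
cv2.imwrite("pics/s.png",a["pixels"]);cv2.imwrite("pics/t.png",b["pixels"])
np.save("top.npy",pts(b));np.save("scene.npy",pts(a))
for n in ["machine","console","stop_top","rack","handrest","clamp_near","clamp_far","plate","jar_front","jar_mid","jar_back","bowl","brush_pot","block"]:
    for p,k in((b,"top"),(a,"scene")):
        W=pts(p)
        for d in cut_out(n,p)[:3]:
            if d["confidence"]<.3: continue
            q=W[d["pixels"]];q=q[~np.isnan(q[:,0])]
            if len(q): print(n,k,round(d["confidence"],2),d["extent"],np.round(np.median(q,0),3),np.round(np.percentile(q,2,axis=0),3),np.round(np.percentile(q,98,axis=0),3))
print(telemetry.get_obs())
E
```

```text
machine top 0.73 [385.5, 203.7, 16.5, 34.2] [ 0.516 -0.291  0.024] [ 0.477 -0.314  0.008] [ 0.555 -0.27   0.028]
machine top 0.63 [225.2, 186.7, 106.8, 79.9] [0.509 0.069 0.131] [ 0.426 -0.113  0.013] [0.607 0.135 0.186]
machine scene 0.63 [302.1, 134.8, 100.2, 90.8] [0.565 0.073 0.068] [ 0.431 -0.112  0.   ] [0.612 0.14  0.183]
console top 0.67 [210.7, 116.2, 33.3, 34.7] [0.775 0.167 0.02 ] [0.723 0.118 0.003] [0.812 0.205 0.046]
console top 0.58 [152.7, 186.2, 56.0, 53.9] [0.553 0.279 0.055] [0.494 0.228 0.012] [0.615 0.351 0.122]
console scene 0.8 [418.5, 175.6, 54.4, 55.5] [0.579 0.279 0.052] [0.515 0.227 0.005] [0.626 0.349 0.12 ]
stop_top top 0.77 [159.1, 201.3, 22.4, 22.0] [0.554 0.289 0.119] [0.531 0.267 0.055] [0.58  0.341 0.124]
stop_top scene 0.69 [442.9, 173.4, 19.3, 20.0] [0.568 0.288 0.116] [0.539 0.266 0.097] [0.584 0.314 0.123]
rack top 0.67 [376.3, 163.9, 39.1, 43.3] [ 0.615 -0.305  0.042] [ 0.557 -0.352  0.003] [ 0.672 -0.259  0.046]
rack top 0.47 [225.2, 183.4, 108.3, 84.2] [0.509 0.067 0.102] [ 0.426 -0.113  0.001] [0.607 0.139 0.186]
rack scene 0.59 [218.5, 210.3
[... 2799 characters left out ...]
19 0.036 0.039]
{'t': 1.5, 'q': array([ 1.19648255,  0.41740583, -0.01031368,  1.61358524,  0.00470766,
        1.11070485, -0.05300851]), 'dq': array([ 0.00061759,  0.00065032,  0.00032363, -0.0019575 , -0.00103033,
       -0.00190074, -0.00092438]), 'effort': array([ 7.87332847e-04, -8.64199162e+01,  6.78457115e-01, -4.35215807e+01,
        1.90331927e-02,  1.86628182e-03,  6.10982693e-05]), 'tool_pos': array([ 0.20419421, -0.59068873,  0.2312626 ]), 'tcp_rot': array([-3.14151549e+00,  4.10888643e-05,  3.32824197e-01]), 'contact_force': array([0.0714143 , 0.5715181 , 0.44636487]), 'ft_torque': array([ 0.02682347,  0.02546113, -0.01908039]), 'grip_force': 0.0, 'opening': 0.9980262753644134}
```

View pics/s.png

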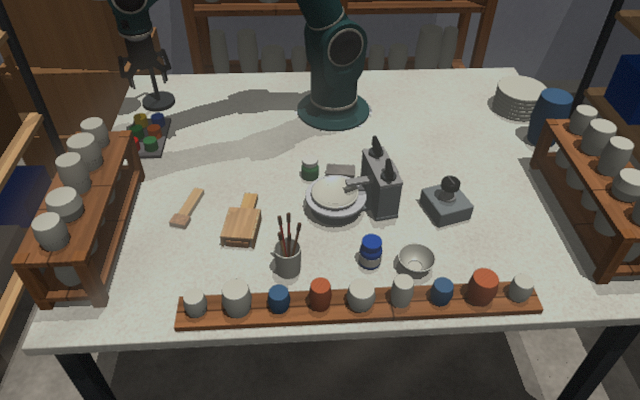

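View pics/t.png

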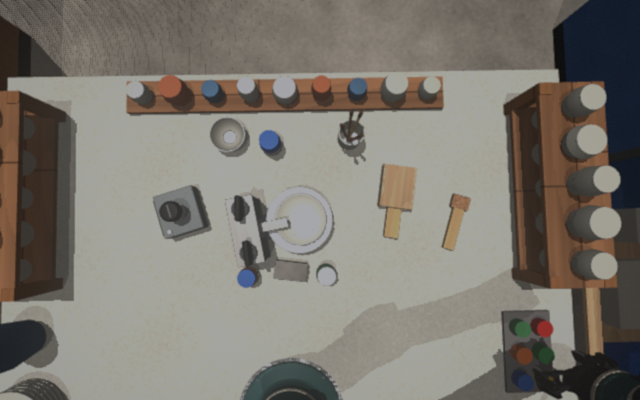

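The scene view shows the wheel with its keeper centrally, the console to its left (450,200) and the covered rest at (243,220); the look-alike is the smaller one at (187,207). In the top view the console is at (178,211), the clamps at (240,208) and (248,252), the rack at (398,187) with its rest's narrow end at (393,222), and the jars at (247,277) and (327,274).

Run:
```python
from h import *
for f in("top","scene"):
    W=np.load(f+".npy").reshape(-1,3);W=W[~np.isnan(W[:,0])]
    def fit(n,x0,x1,y0,y1,z0,z1):
        m=(W>[x0,y0,z0]).all(1)&(W<[x1,y1,z1]).all(1);q=W[m]
        if len(q)<5: print(n,"few");return
        c,s,a=cv2.minAreaRect((q[:,:2]*1000).astype(np.float32))
        print(f,n,len(q),np.round(c,1),np.round(s,1),round(a,1),"z",np.round(np.median(q[:,2]),4))
    fit("rack",.53,.70,-.38,-.24,.036,.06)
    fit("rest",.44,.553,-.34,-.25,.015,.032)
    fit("near",.4,.5,.05,.13,.172,.2)
    fit("far",.5,.62,.05,.15,.172,.2)
    fit("roof",.38,.64,.03,.17,.135,.148)
    fit("console",.45,.65,.2,.37,.045,.062)
    fit("cap",.5,.62,.24,.33,.11,.13)
    fit("bed",.45,.6,-.08,.06,.085,.11)
    fit("wheel",.4,.65,-.15,.06,.045,.075)
```

```text
top rack 1414 [ 614.6 -308. ] [ 92.3 117. ] 81.4 z 0.0422
top rest 423 [ 514.3 -303. ] [60.6 84. ] 80.9 z 0.0239
top near 173 [448.5  88.4] [60.4 15. ] 7.5 z 0.1848
top far 173 [557.1 108.5] [59.5 14.5] 0.1 z 0.1844
top roof 1314 [502.  100.6] [169.8  73.3] 10.7 z 0.142
top console 1426 [554.2 293.5] [120.1 114.6] 16.3 z 0.0548
top cap 360 [554.4 292.2] [53.3 50.9] 89.1 z 0.1195
top bed 251 [491.9  26.5] [71.5 72. ] 10.2 z 0.1001
top wheel 3296 [511.3 -32.8] [178.7 209.9] 85.1 z 0.0603
scene rack 1014 [ 615.8 -308.2] [ 94.8 122.4] 82.8 z 0.0406
scene rest 202 [ 508.6 -291.8] [41.3 66.9] 81.0 z 0.0224
scene near 89 [451.  87.] [65.  15.3] 8.7 z 0.1826
scene far 99 [558. 108.] [65.  13.8] 0.1 z 0.1828
scene roof 629 [505.6  99.1] [173.8  73. ] 10.4 z 0.1405
scene console 891 [557.4 291.2] [127.5 112.9] 18.0 z 0.0533
scene cap 198 [560.4 290. ] [50.9 49.4] 53.9 z 0.1178
scene bed 211 [494.6  26.8] [74.8 74.7] 11.6 z 0.0973
scene wheel 2039 [511.9 -34.4] [179.7 217.3] 87.0 z 0.058
```

```bash
cat >> h.py <<'E'
def rel(*targets):
    "targets (x,y,z,yaw deg) -> tool-frame shift cm and twist deg from present pose"
    o=telemetry.get_obs();y0=o["tcp_rot"][2];p=np.array(o["tool_pos"])
    ex=np.array([np.cos(y0),np.sin(y0),0]);ey=np.array([np.sin(y0),-np.cos(y0),0])
    print("t",round(o["t"],2),"pos",np.round(p,4),"yaw",round(np.degrees(y0),1),"rp",np.round(o["tcp_rot"][:2],3),"open",round(o["opening"],3),"F",np.round(o["contact_force"],1),"q7",round(o["q"][6],2))
    for t in targets:
        d=np.array(t[:3])-p
        print(t,"->",np.round([d@ex*100,d@ey*100,-d[2]*100,(-(t[3]-np.degrees(y0))+180)%360-180],2))
E
python3 - <<'E'
from h import *
rel((.46,-.05,.25,60),(.554,.292,.25,100),(.554,.292,.126,100))
E
```

```text
t 1.5 pos [ 0.2042 -0.5907  0.2313] yaw 19.1 rp [-3.142  0.   ] open 0.998 F [0.1 0.6 0.4] q7 -0.05
(0.46, -0.05, 0.25, 60) -> [ 41.84 -42.74  -1.87 -40.93]
(0.554, 0.292, 0.25, 100) -> [ 61.9  -72.    -1.87 -80.93]
(0.554, 0.292, 0.126, 100) -> [ 61.9  -72.    10.53 -80.93]
```

>>> apply_moves --pt "0 41.8 -42.7 -1.9 -41" --pt "0 41.8 -42.7 -1.9 -41" --pt "0 41.8 -42.7 -1.9 -41" --pt "0 41.8 -42.7 -1.9 -41" --pt "0 41.8 -42.7 -1.9 -41" --pt "0 41.8 -42.7 -1.9 -41" --pt "0 41.8 -42.7 -1.9 -41" --pt "0 41.8 -42.7 -1.9 -41" --pt "0 61.9 -72 -1.9 -81" --pt "0 61.9 -72 -1.9 -81" --pt "0 61.9 -72 -1.9 -81" --pt "0 61.9 -72 -1.9 -81"

```text
t: 3.0
tool_pos: [0.4937, 0.1012, 0.2493]
tcp_rot: [3.141, 0.0, 1.751]
contact_force: [1.1, -1.4, -0.1]
opening: 0.001
grip_force: 0.0
```

Run:
```python
from h import *
rel((.554,.292,.25,100),(.554,.292,.126,100))
```

```text
t 3.0 pos [0.4937 0.1012 0.2493] yaw 100.3 rp [3.141 0.   ] open 0.001 F [ 1.1 -1.4 -0.1] q7 -0.25
(0.554, 0.292, 0.25, 100) -> [17.69  9.36 -0.07  0.33]
(0.554, 0.292, 0.126, 100) -> [17.69  9.36 12.33  0.33]
```

>>> apply_moves --pt "0 17.7 9.4 0 0" --pt "0 17.7 9.4 0 0" --pt "0 17.7 9.4 0 0" --pt "0 17.7 9.4 0 0" --pt "0 17.7 9.4 6 0" --pt "0 17.7 9.4 12.3 0" --pt "0 17.7 9.4 12.3 0"

```text
t: 3.88
tool_pos: [0.5531, 0.2883, 0.1227]
tcp_rot: [-3.135, 0.002, 1.746]
contact_force: [0.3, 0.2, 1.7]
opening: 0.001
grip_force: 0.0
```

Run:
```python
from h import *
rel((.554,.292,.1065,100))
```

```text
t 3.88 pos [0.5531 0.2883 0.1227] yaw 100.0 rp [-3.135e+00  2.000e-03] open 0.001 F [0.3 0.2 1.7] q7 -0.7
(0.554, 0.292, 0.1065, 100) -> [0.35 0.16 1.62 0.05]
```

Pressing at 2.5 mm per row (20 mm/s).

>>> apply_moves --pt "0 0.2 0 0.2 0" --pt "0 0.2 0 0.45 0" --pt "0 0.2 0 0.7 0" --pt "0 0.2 0 0.9 0" --pt "0 0.2 0 1.1 0" --pt "0 0.2 0 1.3 0" --pt "0 0.2 0 1.5 0" --pt "0 0.2 0 1.6 0" --pt "0 0.2 0 1.6 0"

```text
t: 5.0
tool_pos: [0.5544, 0.2921, 0.1098]
tcp_rot: [-3.141, -0.0, 1.747]
contact_force: [1.7, 1.4, 1.7]
opening: -0.002
grip_force: 1.2
```

>>> apply_moves --pt "0 0 0 0.15 0" --pt "0 0 0 0.25 0" --pt "0 0 0 0.35 0" --pt "0 0 0 0.4 0" --pt "0 0 0 0.4 0"

```text
t: 5.62
tool_pos: [0.555, 0.2926, 0.1071]
tcp_rot: [3.14, -0.0, 1.747]
contact_force: [-0.4, -2.4, 17.2]
opening: -0.001
grip_force: 9.0
```

>>> apply_moves --pt "0 0 0 -3 0" --pt "0 0 0 -9 0" --pt "0 0 0 -15 0" --pt "3 0 0 -15 0"

```text
t: 6.12
tool_pos: [0.5554, 0.2932, 0.2602]
tcp_rot: [3.136, -0.001, 1.747]
contact_force: [0.0, -0.1, -0.2]
opening: 0.202
grip_force: 0.0
```

Run:
```python
from h import *
b=viewer.capture("scene");W=pts(b)
for d in cut_out("stop_top",b)[:2]:
    q=W[d["pixels"]];q=q[~np.isnan(q[:,0])];print(d["confidence"],np.percentile(q,[50,95],axis=0)[:, 2],np.median(q,0))
rel((.42,-.1,.25,150),(.510,-.291,.2,171.2),(.510,-.291,.1,171.2))
```

```text
0.72 [0.1042704  0.10972079] [0.56850927 0.28820976 0.1042704 ]
t 6.22 pos [0.5543 0.2918 0.2558] yaw 100.1 rp [-3.141  0.   ] open 0.345 F [-0.7  0.3 -0.8] q7 -0.63
(0.42, -0.1, 0.25, 150) -> [-36.23 -20.07   0.58 -49.94]
(0.51, -0.291, 0.2, 171.2) -> [-56.61 -14.54   5.58 -71.14]
(0.51, -0.291, 0.1, 171.2) -> [-56.61 -14.54  15.58 -71.14]
```

>>> apply_moves --pt "8.5 -56.6 -14.5 0.6 -71" --pt "8.5 -56.6 -14.5 0.6 -71" --pt "8.5 -56.6 -14.5 0.6 -71" --pt "8.5 -56.6 -14.5 0.6 -71" --pt "8.5 -56.6 -14.5 0.6 -71" --pt "8.5 -56.6 -14.5 0.6 -71" --pt "8.5 -56.6 -14.5 0.6 -71" --pt "8.5 -56.6 -14.5 0.6 -71" --pt "8.5 -56.6 -14.5 5.6 -71" --pt "8.5 -56.6 -14.5 5.6 -71" --pt "8.5 -56.6 -14.5 5.6 -71" --pt "8.5 -56.6 -14.5 10.6 -71"

```text
t: 7.72
tool_pos: [0.5113, -0.2914, 0.1501]
tcp_rot: [-3.141, 0.002, 2.984]
contact_force: [0.9, 0.3, -1.0]
opening: 0.998
grip_force: 0.0
```

Run:
```python
from h import *
b=viewer.capture("wrist");cv2.imwrite("pics/w1.png",b["pixels"]);W=pts(b).reshape(-1,3)
W=W[~np.isnan(W[:,0])]
m=(W>[.44,-.35,.017]).all(1)&(W<[.548,-.24,.03]).all(1);q=W[m]
print(len(q),cv2.minAreaRect((q[:,:2]*1000).astype(np.float32)),np.median(q[:,2]))
rel((.510,-.291,.1,171.2),(.510,-.291,.002,171.2))
```

```text
4148 ((512.3897705078125, -292.2585754394531), (39.99742126464844, 77.63003540039062), 80.87129211425781) 0.024704810262740018
t 7.78 pos [ 0.5079 -0.2893  0.1427] yaw 171.1 rp [ 3.139 -0.006] open 0.999 F [ -5.1   1.9 -10.4] q7 1.48
(0.51, -0.291, 0.1, 171.2) -> [-0.23 -0.13  4.27 -0.14]
(0.51, -0.291, 0.002, 171.2) -> [-0.23 -0.13 14.07 -0.14]
```

View pics/w1.png

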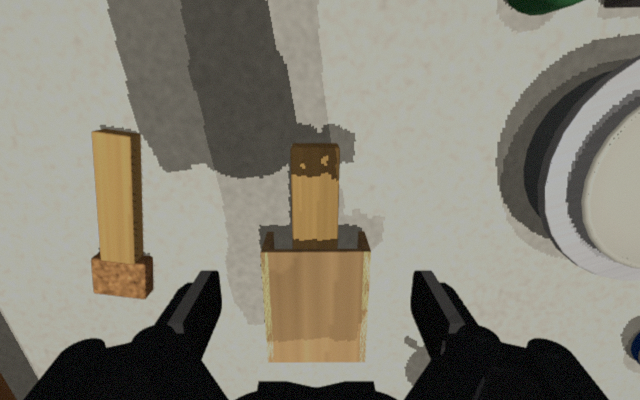

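The wrist view shows the rest's narrow end at (315,195) coming from the cover (315,300), centred between the fingers, with the smaller look-alike at (120,215). The axis is 171°, tip about (0.474, -0.286).

>>> apply_moves --pt "8.5 0 0 5 0" --pt "8.5 0 0 10 0" --pt "8.5 0 0 13 0" --pt "8.5 0 0 14.3 0" --pt "8.5 0 0 14.3 0" --force 60

```text
t: 8.4
tool_pos: [0.5106, -0.2899, 0.007]
tcp_rot: [3.141, -0.001, 2.986]
contact_force: [0.4, 1.0, 0.1]
opening: 0.995
grip_force: 0.0
```

Run:
```python
from h import *
rel((.510,-.2918,.002,171))
```

```text
t 8.4 pos [ 0.5106 -0.2899  0.007 ] yaw 171.1 rp [ 3.141e+00 -1.000e-03] open 0.995 F [0.4 1.  0.1] q7 1.36
(0.51, -0.2918, 0.002, 171) -> [ 0.03 -0.2   0.5   0.1 ]
```

>>> apply_moves --pt "8.5 0 -0.2 0.4 0" --pt "3 0 -0.2 0.4 0" --pt "3 0 -0.2 0.4 0" --pt "3 0 -0.2 0.4 0" --pt "3 2 -0.2 0.4 0" --pt "3 5 -0.2 0.4 0" --pt "3 9 -0.2 0.4 0" --pt "3 13 -0.2 0.4 0" --pt "3 15.5 -0.2 0.4 0" --pt "3 15.5 -0.2 0.4 0"

```text
t: 9.65
tool_pos: [0.3551, -0.2686, 0.0034]
tcp_rot: [-3.14, -0.002, 2.985]
contact_force: [-18.1, 4.3, 33.1]
opening: 0.454
grip_force: 64.6
```

Run:
```python
from h import *
rel()
```

```text
t 9.65 pos [ 0.3551 -0.2686  0.0034] yaw 171.0 rp [-3.14e+00 -2.00e-03] open 0.454 F [-18.1   4.3  33.1] q7 1.38
```

>>> apply_moves --pt "8.5 0 0 -0.4 0" --pt "8.5 0 0 -0.4 0" --pt "8.5 0 0 -0.4 0" --pt "8.5 0 0 -6 0" --pt "8.5 0 0 -9 0"

```text
t: 10.28
tool_pos: [0.3577, -0.2683, 0.0945]
tcp_rot: [-3.142, 0.001, 2.986]
contact_force: [-0.6, -0.5, 0.7]
opening: 0.996
grip_force: 0.0
```

Run:
```python
from h import *
b=viewer.capture("wrist");W=pts(b).reshape(-1,3)
W=W[~np.isnan(W[:,0])]
m=(W>[.28,-.36,.017]).all(1)&(W<[.55,-.2,.03]).all(1);q=W[m]
c,s,a=cv2.minAreaRect((q[:,:2]*1000).astype(np.float32));print(len(q),c,s,a,np.median(q[:,2]))
b=viewer.capture("scene")
for d in cut_out("handrest",b)[:3]:
    W=pts(b);q=W[d["pixels"]];q=q[~np.isnan(q[:,0])];q=q[q[:,2]>.015];print(d["confidence"],cv2.minAreaRect((q[:,:2]*1000).astype(np.float32)))
rel()
```

```text
13611 (412.6845703125, -277.51995849609375) (63.83161163330078, 190.54563903808594) 81.1191635131836 0.02471285645481247
0.83 ((514.9456176757812, -470.5530700683594), (51.84515380859375, 160.93226623535156), 72.11223602294922)
0.8 ((420.9989013671875, -276.46990966796875), (63.5789680480957, 201.20828247070312), 79.44450378417969)
0.55 ((768.7172241210938, 161.3314208984375), (97.12066650390625, 98.87594604492188), 54.7685432434082)
t 10.43 pos [ 0.3576 -0.2691  0.0938] yaw 171.0 rp [-3.14e+00  2.00e-03] open 0.994 F [0.8 0.1 0.1] q7 1.55
```

>>> apply_moves --pt "8.5 -5 0 0 0" --pt "8.5 -9.3 0 0 0" --pt "8.5 -9.3 0 5 0" --pt "8.5 -9.3 0 8.7 0" --pt "8.5 -9.3 0 8.7 0" --pt "3 -9.3 0 8.7 0" --pt "3 -9.3 0 8.7 0" --pt "3 -9.3 0 8.7 0" --pt "3 -9.3 0 8.7 0" --force 80

```text
t: 11.55
tool_pos: [0.4495, -0.2834, 0.0074]
tcp_rot: [-3.14, 0.001, 2.985]
contact_force: [-5.7, 0.8, 18.0]
opening: 0.452
grip_force: 80.0
```

Run:
```python
from h import *
# machine frame
O=np.array([.5274,-.0343]);R=np.array([[.9833,-.1822],[.1822,.9833]])
w=lambda x,y:tuple(np.round(O+R@[x,y],4))
# grasp at rest x=-0.033 => tip 0.133 ahead; tip start y=.075
for z,ty in((.22,.07),(.108,.07),(.108,.165)): rel((*w(0,ty-.133),z,100.5))
```

```text
t 11.55 pos [ 0.4495 -0.2834  0.0074] yaw 171.0 rp [-3.14e+00  1.00e-03] open 0.452 F [-5.7  0.8 18. ] q7 1.35
(np.float64(0.5389), np.float64(-0.0962), 0.22, 100.5) -> [ -5.92  19.88 -21.26  70.55]
t 11.55 pos [ 0.4495 -0.2834  0.0074] yaw 171.0 rp [-3.14e+00  1.00e-03] open 0.452 F [-5.7  0.8 18. ] q7 1.35
(np.float64(0.5389), np.float64(-0.0962), 0.108, 100.5) -> [ -5.92  19.88 -10.06  70.55]
t 11.55 pos [ 0.4495 -0.2834  0.0074] yaw 171.0 rp [-3.14e+00  1.00e-03] open 0.452 F [-5.7  0.8 18. ] q7 1.35
(np.float64(0.5216), np.float64(-0.0028), 0.108, 100.5) -> [ -2.75  28.84 -10.06  70.55]
```

>>> apply_moves --pt "3 0 0 -5 0" --pt "3 0 0 -11 0" --pt "3 0 0 -17 0" --pt "3 0 4 -17.3 18" --pt "3 -1 8 -17.3 32" --pt "3 -2 12 -17.3 45" --pt "3 -4 16 -17.3 56" --pt "3 -5.9 19.9 -17.3 70.5" --pt "3 -5.9 19.9 -17.3 70.5" --pt "3 -5.9 19.9 -17.3 70.5" --pt "3 -5.9 19.9 -17.3 70.5"

```text
t: 12.92
tool_pos: [0.5382, -0.0954, 0.1794]
tcp_rot: [3.141, 0.001, 1.756]
contact_force: [0.3, 0.1, -2.5]
opening: 0.446
grip_force: 82.6
```

Run:
```python
from h import *
rel()
for n in("wrist","top","scene"):
    b=viewer.capture(n);cv2.imwrite(f"pics/i_{n}.png",b["pixels"]);W=pts(b);np.save(f"i_{n}.npy",W)
    W=W.reshape(-1,3);W=W[~np.isnan(W[:,0])]
    m=(W>[.4,-.25,.188]).all(1)&(W<[.65,.12,.212]).all(1);q=W[m]
    if len(q)>9: print(n,len(q),cv2.minAreaRect((q[:,:2]*1000).astype(np.float32)),np.polyfit(q[:,1],q[:,2],1))
rel()
```

```text
t 12.93 pos [ 0.5382 -0.0954  0.1794] yaw 100.6 rp [3.141e+00 1.000e-03] open 0.446 F [ 0.3  0.1 -2.5] q7 0.04
wrist 41608 ((530.6708984375, -66.91480255126953), (64.96825408935547, 167.40760803222656), 17.616710662841797) [-0.00595446  0.19651092]
top 397 ((513.8717651367188, 42.8736572265625), (153.84243774414062, 120.04202270507812), 12.216753005981445) [-0.05664116  0.19606363]
scene 816 ((536.664306640625, -63.50927734375), (69.66584014892578, 201.12168884277344), 8.809174537658691) [-0.0058221  0.193847 ]
t 13.07 pos [ 0.5382 -0.0956  0.1791] yaw 100.7 rp [3.141 0.   ] open 0.449 F [ 0.1 -0.2 -2. ] q7 0.04
```

View pics/i_wrist.png

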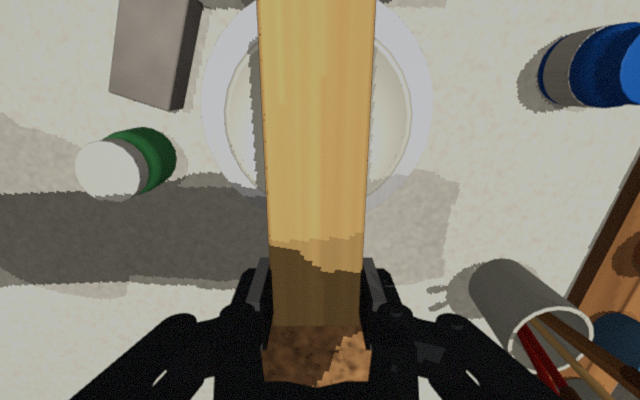

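The wrist view shows the rest held level and straight between the fingers over the plate, cork end at (316,355), pointing at the keeper.

>>> apply_moves --pt "3 0 0 4 0" --pt "3 0 0 6.8 0" --pt "3 0 0 6.9 0" --pt "3 0 0 6.9 0" --pt "3 2 0 6.9 0" --pt "3 4 0 6.9 0" --pt "3 5 0 6.9 0" --pt "3 5 0 6.9 0"

```text
t: 14.08
tool_pos: [0.5291, -0.0454, 0.1102]
tcp_rot: [3.141, 0.0, 1.757]
contact_force: [0.3, -0.5, -1.1]
opening: 0.445
grip_force: 82.7
```

Run:
```python
from h import *
rel((.5216,-.0028,.1105,100.5))
b=viewer.capture("scene");cv2.imwrite("pics/ins.png",cv2.resize(b["pixels"][110:250,270:490],None,fx=3.5,fy=3.5))
```

```text
t 14.07 pos [ 0.5291 -0.0454  0.1102] yaw 100.7 rp [3.141 0.   ] open 0.445 F [ 0.3 -0.5 -1.1] q7 -0.12
(0.5216, -0.0028, 0.1105, 100.5) -> [ 4.32  0.05 -0.03  0.16]
```

View pics/ins.png

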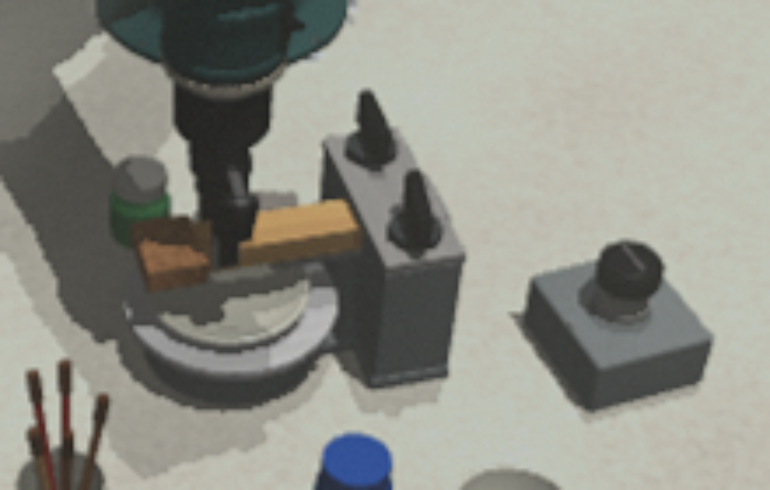

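The rest's tip has entered the slot under the roof (crop 355,235) without force, and the stop stays down at (628,270). I'll push it home.

>>> apply_moves --pt "3 1.5 0 0 0" --pt "3 3 0 0 0" --pt "3 3.8 0 0 0" --pt "3 4.2 0 0 0" --pt "3 4.4 0 0 0" --pt "3 4.5 0 0 0" --pt "3 4.5 0 0 0"

```text
t: 15.0
tool_pos: [0.5209, -0.0023, 0.1099]
tcp_rot: [-3.142, -0.0, 1.755]
contact_force: [-0.9, 0.1, -1.7]
opening: 0.444
grip_force: 82.7
```

>>> apply_moves --pt "3 0.2 0 0 0" --pt "3 0.4 0 0 0" --pt "3 0.6 0 0 0" --pt "3 0.8 0 0 0" --pt "3 0.8 0 0 0"

```text
t: 15.62
tool_pos: [0.5205, -0.002, 0.11]
tcp_rot: [-3.141, 0.009, 1.749]
contact_force: [7.7, -45.0, 1.2]
opening: 0.442
grip_force: 82.9
```

>>> apply_moves --pt "3 -0.6 0 0.1 0" --pt "3 -0.6 0 0.25 0" --pt "3 -0.6 0 0.25 0" --pt "8.5 -0.6 0 0.25 0" --pt "8.5 -0.6 0 0.25 0" --pt "8.5 -0.6 0 0.25 0" --pt "8.5 -0.6 0 -3 0" --pt "8.5 -0.6 0 -8 0" --pt "8.5 -0.6 0 -13 0"

```text
t: 16.75
tool_pos: [0.5202, 0.0003, 0.2413]
tcp_rot: [-3.141, -0.001, 1.756]
contact_force: [0.4, -0.6, 0.4]
opening: 0.994
grip_force: 0.0
```

Run:
```python
from h import *
rel((.448,.088,.24,187.5),(.448,.088,.155,187.5))
b=viewer.capture("wrist");W=pts(b).reshape(-1,3);W=W[~np.isnan(W[:,0])]
m=(W>[.4,-.2,.112]).all(1)&(W<[.65,.06,.132]).all(1);q=W[m]
c,s,a=cv2.minAreaRect((q[:,:2]*1000).astype(np.float32));print(c,s,a,np.median(q[:,2]))
R=np.array([[.9833,-.1822],[.1822,.9833]]);l=(q[:,:2]-[.5274,-.0343])@R
print("machine frame extents",np.percentile(l,[.5,99.5],axis=0))
for n in("near","far"):
    x0=.4 if n=="near" else .505
    m=(W>[x0,.04,.172]).all(1)&(W<[x0+.1,.15,.19]).all(1);q=W[m]
    if len(q)>20: print(n,len(q),cv2.minAreaRect((q[:,:2]*1000).astype(np.float32)))
```

```text
t 16.75 pos [5.202e-01 3.000e-04 2.413e-01] yaw 100.6 rp [-3.141e+00 -1.000e-03] open 0.994 F [ 0.4 -0.6  0.4] q7 -0.07
(0.448, 0.088, 0.24, 187.5) -> [  9.95  -5.48   0.13 -86.89]
(0.448, 0.088, 0.155, 187.5) -> [  9.95  -5.48   8.63 -86.89]
(521.4737548828125, -2.4761428833007812) (64.04485321044922, 133.33706665039062) 10.590831756591797 0.12459625043878825
machine frame extents [[-0.03087992 -0.03332966]
 [ 0.03107475  0.09675719]]
near 3155 ((449.6106872558594, 89.3326416015625), (61.424530029296875, 14.120770454406738), 7.556471347808838)
far 3264 ((557.0399169921875, 109.34030151367188), (61.856483459472656, 14.32702922821045), 0.3267934024333954)
```

>>> apply_moves --pt "5 3.5 -2 0 -10" --pt "5 7 -4 0 -20" --pt "5 10 -5.3 0 -30" --pt "5 10 -5.3 0 -40" --pt "5 10 -5.3 0 -50" --pt "5 10 -5.3 0 -60" --pt "5 10 -5.3 0 -70" --pt "5 10 -5.3 0 -80" --pt "5 10 -5.3 0 -87" --pt "5 10 -5.3 3 -87" --pt "5 10 -5.3 3 -87"

```text
t: 18.18
tool_pos: [0.449, 0.0885, 0.2088]
tcp_rot: [3.141, -0.003, -3.009]
contact_force: [0.6, -0.7, -0.1]
opening: 0.583
grip_force: 0.0
```

Run:
```python
from h import *
rel((.449,.089,.156,187.5))
```

```text
t 18.18 pos [0.449  0.0885 0.2088] yaw -172.4 rp [ 3.141e+00 -3.000e-03] open 0.583 F [ 0.6 -0.7 -0.1] q7 1.17
(0.449, 0.089, 0.156, 187.5) -> [-0.    0.05  5.28  0.1 ]
```

>>> apply_moves --pt "5 0 0 3 0" --pt "5 0 0 5.2 0" --pt "5 0 0 5.2 0" --pt "0.5 0 0 5.2 0" --pt "0.5 0 0 5.2 0" --pt "0.5 0 0 5.2 0" --force 60

```text
t: 18.92
tool_pos: [0.4505, 0.0893, 0.1591]
tcp_rot: [3.141, 0.002, -3.009]
contact_force: [-3.9, 3.5, 12.3]
opening: 0.151
grip_force: 60.3
```

>>> apply_moves --pt "0.5 0 0 0 9" --pt "0.5 0 0 0 18" --pt "0.5 0 0 0 27" --pt "0.5 0 0 0 36" --pt "0.5 0 0 0 45" --pt "0.5 0 0 0 51" --pt "0.5 0 0 0 55" --pt "0.5 0 0 0 56.5" --pt "0.5 0 0 0 56.5"

```text
t: 20.05
tool_pos: [0.4499, 0.0878, 0.1591]
tcp_rot: [-3.14, 0.002, 2.288]
contact_force: [-9.6, -9.3, 22.4]
opening: 0.151
grip_force: 68.7
```

Run:
```python
from h import *
rel();print(telemetry.get_obs()["ft_torque"])
```

```text
t 20.05 pos [0.4499 0.0878 0.1591] yaw 131.1 rp [-3.14e+00  2.00e-03] open 0.151 F [-9.6 -9.3 22.4] q7 0.2
[-1.86557184  2.36662693  1.47793797]
```

>>> apply_moves --pt "5 0 0 0 -1" --pt "5 0 0 0 -1" --pt "5 0 0 -3 -1" --pt "5 0 0 -7 -1"

```text
t: 20.55
tool_pos: [0.4495, 0.0887, 0.2285]
tcp_rot: [-3.141, -0.002, 2.305]
contact_force: [1.3, -1.1, 0.8]
opening: 0.588
grip_force: 0.0
```

Run:
```python
from h import *
rel((.557,.109,.225,180.3),(.557,.109,.159,180.3))
b=viewer.capture("top");W=pts(b).reshape(-1,3);W=W[~np.isnan(W[:,0])]
b=viewer.capture("wrist");W2=pts(b).reshape(-1,3);W2=W2[~np.isnan(W2[:,0])]
for W in(W,W2):
    m=(W>[.4,.04,.172]).all(1)&(W<[.5,.15,.19]).all(1);q=W[m]
    if len(q)>20: print(len(q),cv2.minAreaRect((q[:,:2]*1000).astype(np.float32)))
```

```text
t 20.55 pos [0.4495 0.0887 0.2285] yaw 132.1 rp [-3.141e+00 -2.000e-03] open 0.588 F [ 1.3 -1.1  0.8] q7 0.32
(0.557, 0.109, 0.225, 180.3) -> [ -5.69   9.34   0.35 -48.22]
(0.557, 0.109, 0.159, 180.3) -> [ -5.69   9.34   6.95 -48.22]
58 ((461.5391845703125, 73.97720336914062), (11.730769157409668, 23.293739318847656), 44.84812545776367)
2116 ((448.83526611328125, 89.5719223022461), (13.99782943725586, 61.593605041503906), 43.194091796875)
```

>>> apply_moves --pt "5 -2 4 0 -10" --pt "5 -5.7 9.3 0 -20" --pt "5 -5.7 9.3 0 -30" --pt "5 -5.7 9.3 0 -40" --pt "5 -5.7 9.3 0 -48.2" --pt "5 -5.7 9.3 0 -48.2" --pt "5 -5.7 9.3 3 -48.2" --pt "5 -5.7 9.3 6.9 -48.2" --pt "5 -5.7 9.3 6.9 -48.2" --pt "0.5 -5.7 9.3 6.9 -48.2" --pt "0.5 -5.7 9.3 6.9 -48.2" --pt "0.5 -5.7 9.3 6.9 -48.2"

```text
t: 22.15
tool_pos: [0.558, 0.1092, 0.1606]
tcp_rot: [3.141, 0.002, -3.137]
contact_force: [-1.8, 1.7, 7.4]
opening: 0.152
grip_force: 60.1
```

>>> apply_moves --pt "0.5 0 0 0 9" --pt "0.5 0 0 0 18" --pt "0.5 0 0 0 27" --pt "0.5 0 0 0 36" --pt "0.5 0 0 0 43" --pt "0.5 0 0 0 47" --pt "0.5 0 0 0 49.2" --pt "0.5 0 0 0 49.2"

```text
t: 23.15
tool_pos: [0.5576, 0.1084, 0.1606]
tcp_rot: [3.141, 0.002, 2.288]
contact_force: [-5.8, -4.6, 13.1]
opening: 0.153
grip_force: 67.5
```

Run:
```python
from h import *
rel();print(telemetry.get_obs()["ft_torque"])
```

```text
t 23.15 pos [0.5576 0.1084 0.1606] yaw 131.1 rp [3.141e+00 2.000e-03] open 0.153 F [-5.8 -4.6 13.1] q7 0.16
[-1.00204097  1.35167402  1.36648103]
```

>>> apply_moves --pt "5 0 0 0 -1" --pt "5 0 0 0 -1" --pt "5 0 0 -3 -1" --pt "8 0 0 -8 -1" --pt "8 0 0 -8 -1"

```text
t: 23.78
tool_pos: [0.5587, 0.1092, 0.2425]
tcp_rot: [3.137, 0.003, 2.305]
contact_force: [0.2, 0.6, -0.4]
opening: 0.932
grip_force: 0.0
```

Run:
```python
from h import *
b=viewer.capture("wrist");W=pts(b).reshape(-1,3);W=W[~np.isnan(W[:,0])]
for x0 in(.4,.505):
    m=(W>[x0,.04,.172]).all(1)&(W<[x0+.1,.16,.19]).all(1);q=W[m]
    if len(q)>20: print(len(q),cv2.minAreaRect((q[:,:2]*1000).astype(np.float32)))
rel((.5545,.2922,.22,150),(.5545,.2922,.083,150))
b=viewer.capture("scene");cv2.imwrite("pics/cl.png",cv2.resize(b["pixels"][110:250,270:490],None,fx=3.5,fy=3.5))
```

```text
3250 ((449.6434326171875, 89.79524230957031), (14.146637916564941, 61.10367202758789), 43.349754333496094)
1958 ((556.8941040039062, 109.79973602294922), (14.006403923034668, 61.40837097167969), 43.17143249511719)
t 23.82 pos [0.5579 0.1087 0.2404] yaw 132.0 rp [3.139e+00 2.000e-03] open 0.938 F [ 0.7  0.  -0.5] q7 0.24
(0.5545, 0.2922, 0.22, 150) -> [ 13.86  12.04   2.04 -17.96]
(0.5545, 0.2922, 0.083, 150) -> [ 13.86  12.04  15.74 -17.96]
```

View pics/cl.png

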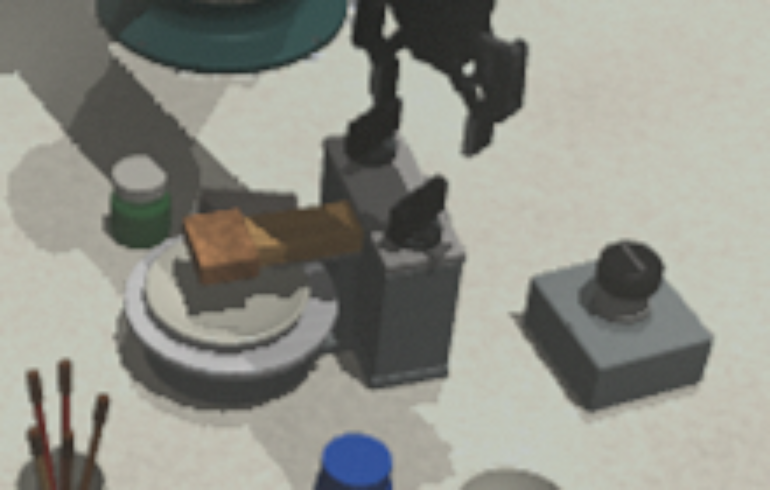

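Both clamps measure at their end stops (-46.8°), the rest is home (crop 270,240), and the stop is still down (628,270). Next, the mushroom.

>>> apply_moves --pt "8.5 4.5 4 0 -9" --pt "8.5 9 8 0 -18" --pt "8.5 13.9 12 0 -18" --pt "8.5 13.9 12 2 -18" --pt "8.5 13.9 12 7 -18" --pt "8.5 13.9 12 12 -18" --pt "8.5 13.9 12 14 -18" --pt "8.5 13.9 12 14 -18"

```text
t: 24.88
tool_pos: [0.5528, 0.2917, 0.0981]
tcp_rot: [-3.14, -0.001, 2.619]
contact_force: [-0.1, 0.4, 1.6]
opening: 0.994
grip_force: 0.0
```

Run:
```python
from h import *
rel((.5545,.2922,.078,150))
```

```text
t 24.88 pos [0.5528 0.2917 0.0981] yaw 150.1 rp [-3.14e+00 -1.00e-03] open 0.994 F [-0.1  0.4  1.6] q7 0.11
(0.5545, 0.2922, 0.078, 150) -> [-0.12  0.13  2.01  0.05]
```

>>> apply_moves --pt "8.5 -0.1 0.1 1.2 0" --pt "8.5 -0.1 0.1 2.1 0" --pt "8.5 -0.1 0.1 2.1 0" --pt "4 -0.1 0.1 2.1 0" --pt "4 -0.1 0.1 2.1 0" --pt "4 -0.1 0.1 2.1 0" --pt "4 -0.1 0.1 2.1 0" --force 30

```text
t: 25.75
tool_pos: [0.5549, 0.2928, 0.0783]
tcp_rot: [3.141, 0.0, 2.619]
contact_force: [1.9, 2.4, 3.2]
opening: 0.617
grip_force: 30.9
```

>>> apply_moves --pt "4 0 0 0 9" --pt "4 0 0 0 18" --pt "4 0 0 0 27" --pt "4 0 0 0 36" --pt "4 0 0 0 42" --pt "4 0 0 0 45" --pt "4 0 0 0 46" --pt "4 0 0 0 46" --pt "8.5 0 0 0 46" --pt "8.5 0 0 0 46" --pt "8.5 0 0 0 46"

```text
t: 27.12
tool_pos: [0.5543, 0.2921, 0.0776]
tcp_rot: [-3.141, 0.0, 1.816]
contact_force: [0.3, 0.5, -0.0]
opening: 0.997
grip_force: 0.0
```

>>> apply_moves --pt "8.5 0 0 -4 0" --pt "8.5 0 0 -10 0" --pt "8.5 0 0 -15 0" --pt "8.5 0 0 -15 0"

```text
t: 27.62
tool_pos: [0.5557, 0.2933, 0.2318]
tcp_rot: [3.136, -0.001, 1.816]
contact_force: [-0.3, 1.3, -0.8]
opening: 0.994
grip_force: 0.0
```

Run:
```python
from h import *
rel()
b=viewer.capture("wrist");W=pts(b).reshape(-1,3);W=W[~np.isnan(W[:,0])]
m=(W>[.54,.28,.09]).all(1)&(W<[.57,.305,.14]).all(1);print("cap top",np.median(W[m][:,2]))
b=viewer.capture("scene");W=pts(b);q=W[cut_out("stop_top",b)[0]["pixels"]];print(np.nanpercentile(q[:,2],95))
cv2.imwrite("pics/end.png",cv2.resize(b["pixels"][110:250,270:490],None,fx=3.5,fy=3.5))
```

```text
t 27.62 pos [0.5557 0.2933 0.2318] yaw 104.1 rp [ 3.136e+00 -1.000e-03] open 0.994 F [-0.3  1.3 -0.8] q7 -0.52
cap top 0.121386578752926
0.12128421874491027
```

View pics/end.png

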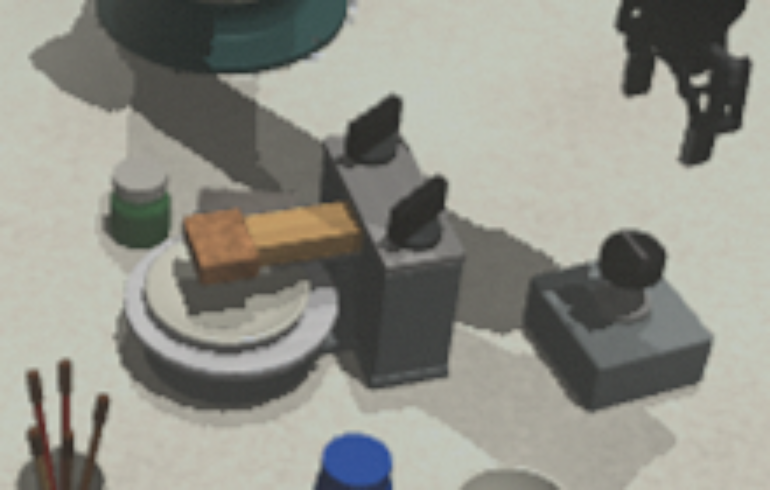

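The mushroom is up (crop 632,260; cap top at 121 mm), the rest is home at (270,240), both clamps are turned, and the arm is clear.

```bash
python3 -c "
from station import job
print(job.finish_job())"
```

```text
the job is handed in; nothing more can be done
None
```

I finished every step in order and handed the job in at about 28 s on the robot's clock; the hand-in returned no verdict. The last checks showed the rest home, both clamps at their end stops, the stop popped up again, and the arm clear.

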